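# Square a chair-back panel in the jig

## Task

Get the wide flat chair-back panel squared up in the plywood jig, only by pushing with the fingers: first push it across the board until its long edge lies flat against the long fence, then push the sliding jaw along its track so that the panel ends tight between the jaw and the end stop, still flat on the fence. Never lift or tip the panel, do not disturb the jar, tin and loose rung, and finish with the hand clear.

Things in the scene. Friction and masses are not known exactly. Their poses are not given: they have to be found in the camera images.
- jig: Plywood board, 270 x 480 mm, 12 mm thick, fixed to the table. Origin on the table surface, z up; in its own frame it spans x -170 to +100 mm, y -185 to +295 mm, top at z = 12 mm. The fence is on its +x side (away from the robot), the end stop at the -y end, the jaw at the +y end; the jaw's track, an aluminium strip flush with the board, runs along y at x = +30 mm.
- fence (a point): Middle of the flat face of the long wooden fence on the jig, at jig x 75, y -20, z 27 mm; axes as the jig's. The face looks to jig -x and runs from jig y -170 to +130 mm; the fence is 25 mm thick, its top at z = 42 mm.
- stop (a point): Middle of the working face of the end stop, a short wooden block on the jig, at jig x 20, y -135, z 27 mm. The face looks to jig +y and runs from jig x -30 to +70 mm; top at z = 42 mm.
- panel: Red chair-back panel with painted flowers, flat and loose on the board, about 250 g: 90 (own x) x 200 (own y) x 20 mm thick, plus a bare tenon 40 wide, 12 thick, 15 mm long amid each short end (230 mm overall). Origin: centre of underside, z up. Starts askew by up to 16 degrees. Squared up, its centre is at jig x +30, y -20 mm and its axes are parallel to the jig's.
- jaw (a joint): Position (m) of the sliding jaw, a dark wooden block 60 (jig x) x 36 (jig y) x 30 mm high at the jig's +y end, its top at z 42 mm, guided at jig x 30 mm. 0 = farthest out; grows as it is pushed to jig -y. Inner face at jig y = 205 mm minus this. Starts at 0 to 0.025; 0.110 = tight on a panel that is against the stop; range to 0.13. Friction 2.5 N, stays where left.
- jaw_back (a point): Centre of the jaw's outer face, the one facing jig +y, which is pushed. It lies at jig x = 30 mm, z = 27 mm.
- jar: Bystander: upright green glass paint jar with a white lid, 60 mm diameter, 75 mm high. Origin at the centre of its underside.
- tin: Bystander: upright tin with a plain pale wrapper, 70 mm diameter, 85 mm high. Origin at the centre of its underside.
- rung: Bystander: loose square chair rung, 22 x 180 x 22 mm, lying on the table along its own y beyond the fence. Origin at the centre of its underside.
There are look-alikes about, which are no part of the job. Several things have the shape of the panel; the one meant has the colours described above.

How it is judged:
By the outcome, as a careful person would: the job done as asked, in the order asked, and still so for the second after the job is handed in, with the robot touching nothing.
It also fails if it takes over 45 s, if anything falls off the work surface, if the arm or the gripper's body presses on something with over 40 N, if the wrist force passes 120 N, or if a joint passes its speed limit or range.

## Robot

A 6-joint arm with a two-finger parallel gripper is mounted at the origin on the work surface. World frame = base frame: x ahead of the robot, y to its left, z up, the work surface at z = 0. Lengths are in mm, angles in rad, forces in N, time in s.
With the tool pointing down it reaches from about 375 to 825 mm from the base axis. Payload 5.5 kg.
Tool frame: the origin (TCP) lies on the centre line of the jaws, within the pads' length; the fingertips stand 17 mm ahead of it and the grasp point (between the pads) lies 2 mm behind it; z points along the fingers, y is the direction in which the jaws open and shut (so a half turn about z gives the same grasp; the last joint's range is limited). The gripper opens to 85 mm and grips with 20 to 120 N. Pads are 22 mm wide; open, the fingers measure 114 mm over their backs; the gripper's body (76 mm by 85 mm) begins 54 mm behind the grasp point. The pads swing forward as they close: fully open they stand 13 mm farther back than shut.
Start: joints at [-1.254, 0.314, -0.047, 1.21, 0, 1.571], TCP at [186.913, -570.139, 219.199] pointing down, gripper open.
Joint ranges: [-2.67, 2.67], [-0.69, 1.73], [-1.03, 1.25], [-2.08, 2.16], [-1.42, 1.45], [-3.14, 3.14]. Speed limits (rad/s): [2.39, 2.39, 3.01, 3.14, 3.14, 3.14].

## Interface

Orientations are given as [roll, pitch, yaw] about the fixed x, y, z axes, in that order (R = Rz(yaw) Ry(pitch) Rx(roll)).
In Python, from plant import sense, capture, close_job gives the robot as it stands. The module is installed in compiled form; this text tells all that it offers.
- The arm moves only by the tool send_rows, never from a script. Its argument "targets" is one flat list of numbers, 5 for each row, row after row: the finger opening in cm, from 0 to 8.54, then the shift along the tool's x, y, z in cm, then the turn about the tool's z in rad. A call has 1 to 5 rows; each row shifts and turns the pose as measured when the row begins, along the tool's axes as they then stand; what a row does not reach is not made up. A row lasts 1/12 s, in which the tool goes at most 41.7 mm and 7.16 degrees, less where a joint would pass 70% of its speed; a pose out of reach is approached as far as the arm can. A call with a gripper value outside its range is refused whole. The fingers move at their own pace and stop on an object; "grip_force" is the grip in N (left out, the last holds). Time passes only in rows, so rows that do not move let the fingers close. It gives the time, the measured TCP pose, the force and the opening at its end, in the units of the state.
- sense(): the state, without advancing time (a new reading comes with each control period).
- capture(name): name is "scene" or "top"; returns a dict with "image" (400x640x3 uint8, red, green, blue), "fx", "fy", "cx", "cy" (pixels), "dist" ([k1, k2, p1, p2, k3] as OpenCV has them; the pictures are not rectified), "origin" and "attitude" of the camera in the world. Camera axes: x right, y up, looking along -z (the intrinsics and any distortion apply to the point x, -y, -z); pixel columns grow to the right and rows downward; lengths in mm; the calibration is good to about 2 mm. A picture is of the moment at which its call begins. There is no depth.
- close_job(): hands the job in, once; it reports no verdict.
The state is a dict: "clock": time; "qpos": joint angles; "joint_vel": joint speeds; "effort": joint torques, N m; "position": TCP position; "eef_rot": TCP orientation; "ft_force": force on the tool from outside, world axes, zero at the start; "wrist_torque": the same for the moment, N m; "gripper_width": finger opening in mm.
Only numpy, scipy, OpenCV 4.12 (cv2) and the standard library are available. Lean on these libraries where they do the work, as an engineer would, in place of code of your own. Each camera call takes 0.05 s, during which the arm holds its last target.

## Working session

There is one attempt and no reset: what is moved stays moved. The work goes in short steps, Python scripts to look and compute and a tool call to move; the robot and the scene stay as the last step left them, time stands still between calls to the robot, and variables do not carry over. Pictures are saved under pics/ and viewed, and the job is handed in when it is done.

Besides the shell and the picture viewer there is one more tool, called as a command line: name --argument value ..., lists and objects as JSON in quotes. send_rows: Moves the arm, as the interface text tells. Its arguments: {"type":"object","properties":{"targets":{"type":"array"},"grip_force":{"type":"number"}},"required":["targets"]}

```bash
mkdir -p pics; python3 - <<'E'
from plant import sense,capture
import cv2
s=sense();print(s)
for n in("scene","top"):
    c=capture(n);cv2.imwrite(f"pics/{n}0.png",c["image"][:,:,::-1])
    print({k:v for k,v in c.items() if k!="image"})
E
```

```text
{'clock': 0.0, 'qpos': array([-1.25398700e+00,  3.14223538e-01, -4.80511664e-02,  1.21021144e+00,
        4.47830271e-05,  1.57080851e+00]), 'joint_vel': array([-0.00052079, -0.00041404,  0.00112304, -0.00065138, -0.00118862,
        0.00038228]), 'effort': array([-1.27983705e-03, -5.39593756e+01,  3.39746189e+01,  1.90833810e-02,
       -2.25021890e-04,  1.17532309e-06]), 'position': array([ 186.75259294, -569.57527278,  218.34831538]), 'eef_rot': array([-3.13990283e+00, -4.47623812e-05,  3.16797070e-01]), 'ft_force': array([ 0.01465643,  0.22076523, -0.59983707]), 'wrist_torque': array([-0.03290351,  0.01377854, -0.02018681]), 'gripper_width': 85.19835052233543}
{'fx': 411.7676935208249, 'fy': 411.7676935208249, 'cx': 319.4987814231279, 'cy': 202.0417268492685, 'dist': array([-0.10513285,  0.        ,  0.        ,  0.        ,  0.        ]), 'origin': array([1509.93039834,  302.70134987,  924.71305028]), 'attitude': array([0.8805366 , 0.01218755, 1.8821381 ])}
{'fx': 451.97105574078034, 'fy': 451.97105574078034, 'cx': 315.68327301830715, 'cy': 198.7220316462661, 'dist': array([-0.02938044,  0.        ,  0.        ,  0.        ,  0.        ]), 'origin': array([ 303.91923093,  -22.02204377, 1197.32543304]), 'attitude': array([ 0.19660532,  0.02073565, -1.57095472])}
```

View pics/scene0.png

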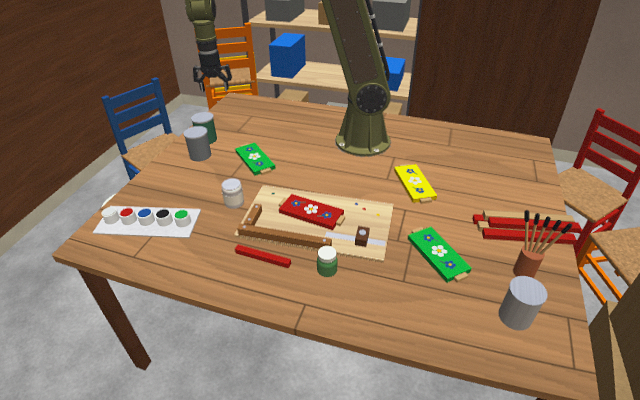

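View pics/top0.png

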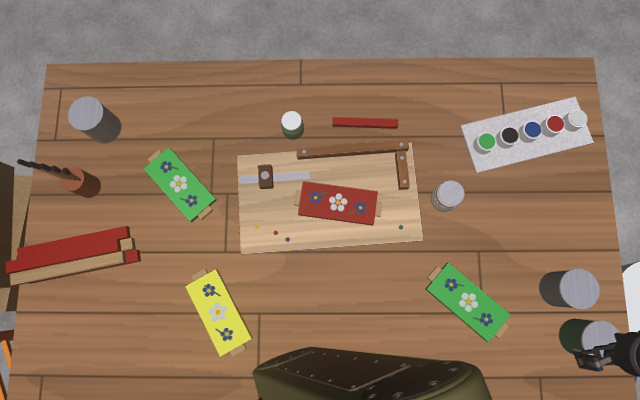

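The scene and top pictures agree. Top-view candidates with the panel's shape:
- red with flowers at (338,203), on the board
- green at (180,184)
- green at (468,302)
- yellow at (218,312)
- plain red slats at (75,250)
- red rung at (365,122)

I choose the red one with flowers at (338,203). The jaw is at (265,176), the jar at (291,124) and the tin at (449,195). Next is a close crop and the measurement.

```bash
cat > h.py <<'E'
import numpy as np,cv2
from scipy.spatial.transform import Rotation as R
def cast(c,px,z):
    px=np.asarray(px,float).reshape(-1,1,2)
    K=np.array([[c["fx"],0,c["cx"]],[0,c["fy"],c["cy"]],[0,0,1]])
    u=cv2.undistortPoints(px,K,np.array(c["dist"])).reshape(-1,2)
    d=np.c_[u[:,0],-u[:,1],-np.ones(len(u))]
    d=R.from_euler("xyz",c["attitude"]).apply(d)
    o=c["origin"];t=(z-o[2])/d[:,2]
    return (o+d*t[:,None])[:,:2]
def proj(c,P):
    P=np.asarray(P,float).reshape(-1,3)
    q=R.from_euler("xyz",c["attitude"]).inv().apply(P-c["origin"])
    q=q*[1,-1,-1]
    K=np.array([[c["fx"],0,c["cx"]],[0,c["fy"],c["cy"]],[0,0,1]])
    return cv2.projectPoints(q,np.zeros(3),np.zeros(3),K,np.array(c["dist"]))[0].reshape(-1,2)
def redmask(im):
    h=cv2.cvtColor(im,cv2.COLOR_RGB2HSV)
    m=((h[...,0]<6)|(h[...,0]>174))&(h[...,1]>150)&(h[...,2]>60)
    return m.astype(np.uint8)*255
E
python3 - <<'E'
from h import *
from plant import capture
c=capture("top");im=c["image"]
x0,y0,w,h=220,100,260,165
cv2.imwrite("pics/crop0.png",cv2.resize(im[y0:y0+h,x0:x0+w,::-1],None,fx=3,fy=3,interpolation=cv2.INTER_CUBIC))
c=capture("scene");im=c["image"]
x0,y0,w,h=200,160,220,130
cv2.imwrite("pics/crop1.png",cv2.resize(im[y0:y0+h,x0:x0+w,::-1],None,fx=3.5,fy=3.5,interpolation=cv2.INTER_CUBIC))
E
```

```text
(no output)
```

View pics/crop0.png

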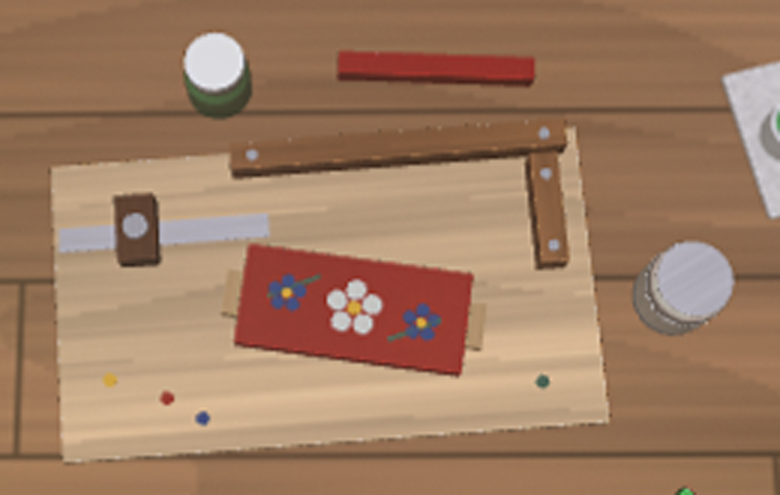

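View pics/crop1.png

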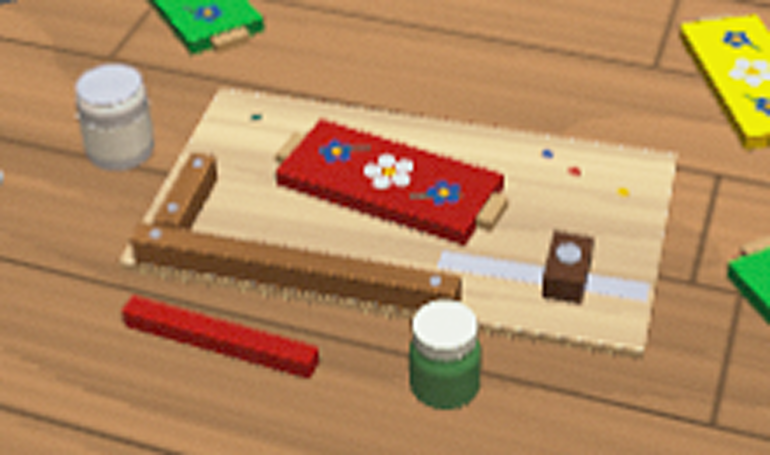

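The close crop confirms it: the red panel with white and blue flowers is on the board, with its corners at crop (248,244), (473,272), (460,375) and (235,345). Next I compute the poses.

```bash
cat > pose.py <<'E'
from h import *
def panel(c,roi=(280,150,420,240)):
    im=c["image"];m=redmask(im);M=np.zeros_like(m);a=roi;M[a[1]:a[3],a[0]:a[2]]=m[a[1]:a[3],a[0]:a[2]]
    M=cv2.morphologyEx(M,cv2.MORPH_CLOSE,np.ones((3,3)))
    k=max(cv2.findContours(M,cv2.RETR_EXTERNAL,cv2.CHAIN_APPROX_NONE)[0],key=cv2.contourArea)
    w=cast(c,k.reshape(-1,2),32)
    return cv2.minAreaRect(w.astype(np.float32)),w
E
python3 - <<'E'
from pose import *
from plant import capture
c=capture("top")
f=lambda p:(np.array(p)+.5)/3-.5+[220,100]
b=cast(c,f([(51,168),(574,127),(608,422),(65,462)]),12)
print("board",b.round(1),[np.linalg.norm(b[i]-b[(i+1)%4]).round(1) for i in range(4)])
# jig frame fit: corners (100,295),(100,-185),(-170,-185),(-170,295)
J=np.array([(100,295),(100,-185),(-170,-185),(-170,295)],float)
A=J-J.mean(0);B=b-b.mean(0)
th=np.arctan2((A[:,0]*B[:,1]-A[:,1]*B[:,0]).sum(),(A*B).sum())
Rm=np.array([[np.cos(th),-np.sin(th)],[np.sin(th),np.cos(th)]])
t=b.mean(0)-Rm@J.mean(0)
print("jig",t.round(1),th,"res",(J@Rm.T+t-b).round(1))
np.savez("jig.npz",R=Rm,t=t,th=th)
tj=lambda w:(np.atleast_2d(w)-t)@Rm
r,w=panel(c);print("panel",r,"jigc",tj(r[0]),"corners",tj(cv2.boxPoints(r)).round(1))
print("jawtop",tj(cast(c,f([(115,197),(155,195),(159,256),(120,258)]),42)).round(1))
print("fence top",tj(cast(c,f([(232,152),(563,121),(565,141),(233,167)]),42)).round(1))
print("stop top",tj(cast(c,f([(526,153),(556,151),(567,262),(537,263)]),42)).round(1))
print("jar lid",cast(c,f([(214,62)]),75),tj(cast(c,f([(214,62)]),75)),"tin",tj(cast(c,f([(692,281)]),85)),"rung",tj(cast(c,f([(338,52),(533,60)]),22)))
s=capture("scene");g=lambda p:(np.array(p)+.5)/3.5-.5+[200,160]
print("scene board",tj(cast(s,g([(676,155),(640,354),(122,262),(220,90)]),12)).round(1))
print("scene panel",tj(cast(s,g([(320,122),(503,178),(467,234),(278,170)]),32)).round(1))
print("scene jaw",tj(cast(s,g([(554,232),(592,236),(587,264),(545,261)]),42)).round(1))
E
```

```text
board [[ 661.3  219.1]
 [ 697.2 -258.3]
 [ 427.8 -276.8]
 [ 393.9  197.6]] [np.float64(478.7), np.float64(270.0), np.float64(475.6), np.float64(268.2)]
jig [584.  -81.9] 0.07337892494028984 res [[ 0.8  0.6]
 [ 0.1 -0.7]
 [ 0.2 -2.1]
 [-1.1  2.2]]
panel ((524.7822875976562, -55.00603485107422), (198.2613525390625, 89.08065032958984), 81.82781982421875) jigc [[-57.06077542  31.14832163]] corners [[-121.8  -56.1]
 [ -34.8  -75.2]
 [   7.7  118.4]
 [ -79.3  137.5]]
jawtop [[ 58.4 233.3]
 [ 57.4 197.8]
 [  1.9 197.3]
 [  2.7 231.6]]
fence top [[  91.5  127.2]
 [  96.8 -168.5]
 [  78.2 -168.1]
 [  77.6  127.3]]
stop top [[  69.9 -132.5]
 [  69.6 -159.1]
 [ -31.3 -157.3]
 [ -30.2 -131.2]]
jar lid [[737.91711705  66.0888026 ]] [[164.37833968 136.29171651]] tin [[ -64.67489632 -250.63384548]] rung [[ 185.52201512   24.80429029]
 [ 163.47190854 -152.18092875]]
scene board [[-166.1  294.2]
 [ 105.1  291.6]
 [  99.1 -182.9]
 [-167.2 -183. ]]
scene panel [[-114.7  -56.2]
 [ -71.1  137.9]
 [  12.6  121.1]
 [ -34.8  -74.3]]
scene jaw [[  3.2 198.9]
 [  0.8 233. ]
 [ 37.5 234. ]
 [ 41.9 197.4]]
```

send_rows --targets '[8.5,0,0,0,0.122,8.5,0,0,0,0.122]'

```text
clock: 0.47
position: [186.8, -569.8, 218.7]
eef_rot: [-3.141, 0.0, 0.066]
ft_force: [0.5, 0.1, 0.7]
gripper_width: 84.8
```

send_rows --targets '[8.5,2.05,-3.5,0,0,8.5,2.05,-3.5,0,0,8.5,2.05,-3.5,0,0,8.5,2.05,-3.5,0,0,8.5,2.05,-3.5,0,0]'

```text
clock: 0.88
position: [278.0, -390.0, 216.0]
eef_rot: [3.141, 0.001, 0.048]
ft_force: [1.7, -0.9, 0.6]
gripper_width: 85.0
```

send_rows --targets '[8.5,2.05,-3.5,0,0,8.5,2.05,-3.5,0,0,8.5,2.05,-3.5,0,0,8.5,2.05,-3.5,0,0,8.5,2.05,-3.5,0,0]'

```text
clock: 1.3
position: [372.7, -204.2, 216.4]
eef_rot: [3.139, -0.001, 0.045]
ft_force: [1.3, 0.1, 0.2]
gripper_width: 85.1
```

send_rows --targets '[8.5,1.8,-3.5,0,-0.028,8.5,1.7,-3.4,0,0,8.5,1.7,-3.4,1,0,8.5,1.5,-3.3,2,0,8.5,0,0,3,0]'

```text
clock: 1.72
position: [440.2, -52.7, 162.2]
eef_rot: [3.137, -0.018, 0.081]
ft_force: [0.4, -1.1, 0.2]
gripper_width: 84.6
```

send_rows --targets '[8.5,-0.3,0.9,3.5,0,8.5,0,0,3.5,0,8.5,0,0,2.5,0,8.5,0,0,0,0,8.5,0,0,0,0]'

```text
clock: 2.13
position: [438.4, -57.4, 60.8]
eef_rot: [3.138, -0.016, 0.092]
ft_force: [0.2, -0.4, -0.2]
gripper_width: 85.1
```

```bash
cat > st.py <<'E'
from pose import *
from plant import capture,sense
import sys
d=np.load("jig.npz");Rm,t=d["R"],d["t"];tj=lambda w:(np.atleast_2d(w)-t)@Rm
s=sense();print(s["clock"],s["position"].round(1),s["eef_rot"].round(3),s["ft_force"].round(1),"jig",tj(s["position"][:2]).round(1),"th",d["th"])
if len(sys.argv)>1:
    n=sys.argv[1]
    c=capture("top");x0,y0,w,h=220,90,250,170
    a=cv2.resize(c["image"][y0:y0+h,x0:x0+w,::-1],None,fx=3,fy=3,interpolation=cv2.INTER_CUBIC);cv2.imwrite(f"pics/{n}t.png",a)
    e=capture("scene");x0,y0,w,h=200,150,220,140
    cv2.imwrite(f"pics/{n}s.png",cv2.resize(e["image"][y0:y0+h,x0:x0+w,::-1],None,fx=3.5,fy=3.5,interpolation=cv2.INTER_CUBIC))
E
python3 st.py a
```

```text
2.1333 [438.4 -57.4  60.8] [ 3.138 -0.016  0.092] [ 0.2 -0.4 -0.2] jig [[-143.4   35.1]] th 0.07337892494028984
```

View pics/as.png

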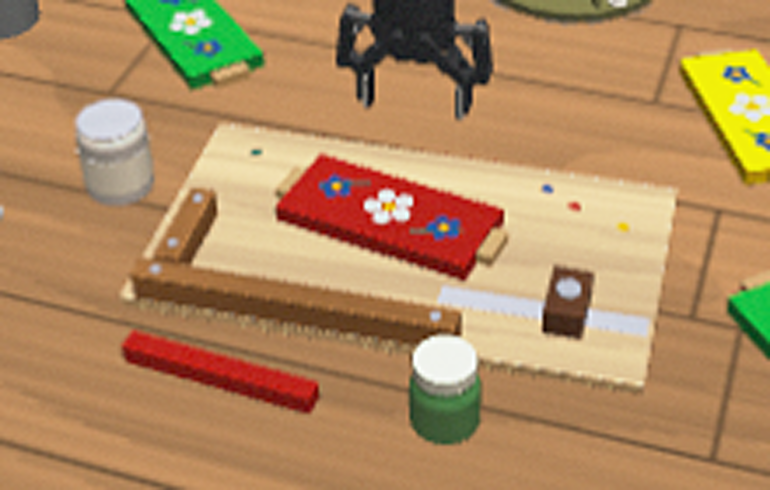

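The gripper is open just behind the panel, with its fingertips at crop (365,105) and (462,115). Nothing has been touched. I lower it to touch the board gently.

send_rows --targets '[8.5,0,0.3,1.6,0.019,8.5,0,0,0.8,0,8.5,0,0,0.3,0,8.5,0,0,0,0]'

```text
clock: 2.57
position: [446.3, -62.1, 40.8]
eef_rot: [3.136, -0.029, 0.071]
ft_force: [-0.3, 0.5, 0.4]
gripper_width: 85.1
```

send_rows --targets '[8.5,0,0,0.2,0,8.5,0,0,0.2,0,8.5,0,0,0,0]'

```text
clock: 2.82
position: [448.5, -62.4, 39.1]
eef_rot: [3.135, -0.033, 0.072]
ft_force: [0.4, -0.4, -0.4]
gripper_width: 84.9
```

send_rows --targets '[8.5,-0.4,0,0.5,0,8.5,-0.2,0,0.5,0]'

```text
clock: 2.98
position: [444.3, -63.0, 29.7]
eef_rot: [3.135, -0.036, 0.072]
ft_force: [-0.4, 0.1, 0.4]
gripper_width: 84.9
```

send_rows --targets '[8.5,-0.2,0,0.2,0,8.5,-0.1,0,0.2,0]'

```text
clock: 3.15
position: [440.2, -63.1, 24.5]
eef_rot: [3.135, -0.035, 0.072]
ft_force: [0.8, 1.1, -0.2]
gripper_width: 84.9
```

```bash
python3 st.py b
```

```text
3.15 [440.2 -63.1  24.5] [ 3.135 -0.035  0.072] [ 0.8  1.1 -0.2] jig [[-142.1   29.2]] th 0.07337892494028984
```

View pics/bs.png

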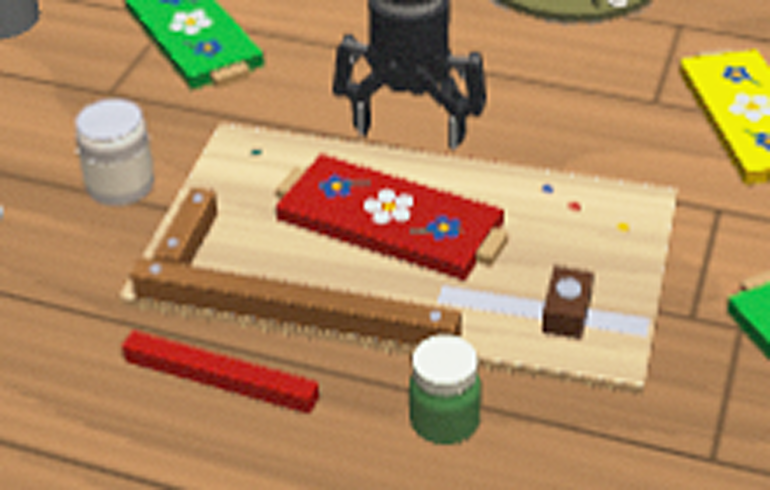

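View pics/bt.png

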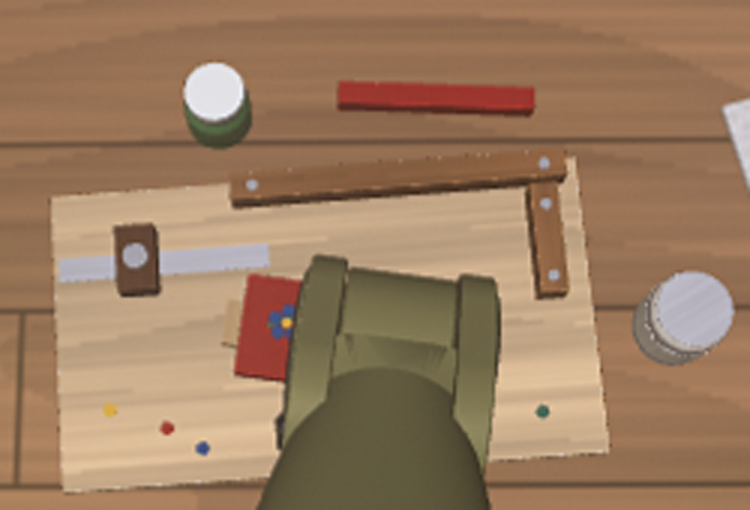

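The scene view shows fingertips at crop (362,135) and (457,143), just above the board and behind the panel. In the top view the arm hides most of the panel. I go down a few mm more, then push toward the fence.

send_rows --targets '[8.5,-0.1,0,0.25,0,8.5,0.3,0,0.2,0,8.5,0.6,0,0,0]'

```text
clock: 3.5
position: [447.2, -62.5, 19.6]
eef_rot: [3.135, -0.033, 0.072]
ft_force: [-0.1, -1.0, 0.7]
gripper_width: 84.9
```

send_rows --targets '[8.5,0.8,0,0,0,8.5,0.8,0,0,0,8.5,0.8,0,0,0,8.5,0.8,0,0,0]'

```text
clock: 3.83
position: [483.3, -60.0, 20.9]
eef_rot: [3.135, -0.034, 0.072]
ft_force: [0.2, 0.8, -0.8]
gripper_width: 84.9
```

```bash
python3 st.py c
```

```text
3.8333 [483.3 -60.   20.9] [ 3.135 -0.034  0.072] [ 0.2  0.8 -0.8] jig [[-98.8  29.2]] th 0.07337892494028984
```

View pics/cs.png

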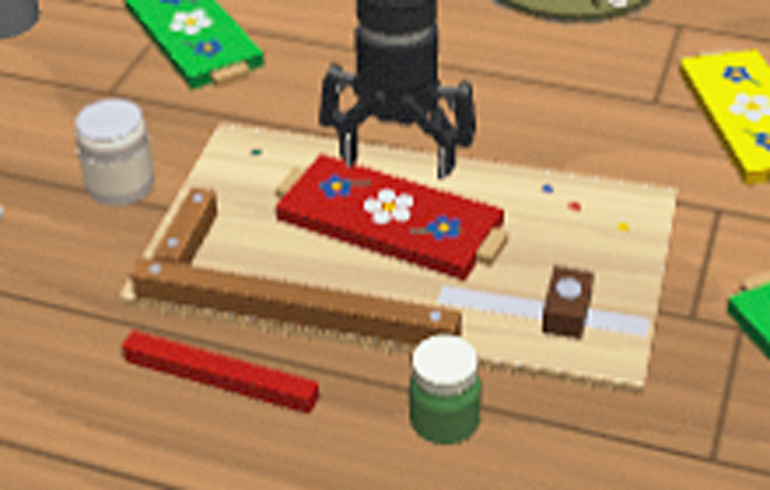

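The fingertips are right behind the panel's near edge, the left one at crop (348,162). The panel has not moved yet. I continue pushing.

send_rows --targets '[8.5,0.7,0,0,0,8.5,0.7,0,0,0,8.5,0.7,0,0,0]'

```text
clock: 4.18
position: [505.2, -58.3, 21.4]
eef_rot: [3.135, -0.033, 0.072]
ft_force: [0.3, -0.4, -0.2]
gripper_width: 85.0
```

```bash
python3 st.py d
```

```text
4.1833 [505.2 -58.3  21.4] [ 3.135 -0.033  0.072] [ 0.3 -0.4 -0.2] jig [[-76.9  29.3]] th 0.07337892494028984
```

View pics/ds.png

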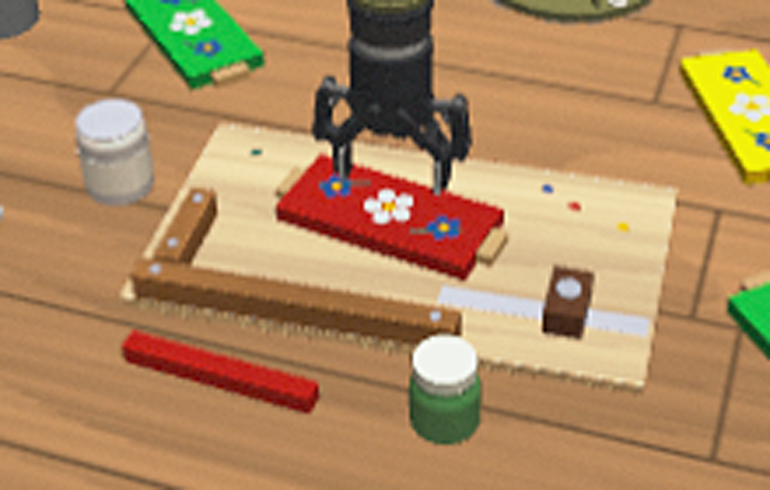

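```bash
python3 - <<'E'
from h import *
from plant import capture,sense
s=sense();e=capture("scene")
T=R.from_euler("xyz",s["eef_rot"])
for y in(42,50):
  for z in(-20,-10,0,10,17):
    print(y,z,[((proj(e,s["position"]+T.apply([0,k*y,z]))[0]-[200,150]+.5)*3.5).round(0) for k in(1,-1)])
im=e["image"][170:225,280:345,::-1]
cv2.imwrite("pics/d2.png",cv2.resize(im,None,fx=10,fy=10,interpolation=cv2.INTER_CUBIC))
E
```

```text
42 -20 [array([352., 180.]), array([436., 193.])]
42 -10 [array([352., 188.]), array([436., 201.])]
42 0 [array([352., 196.]), array([436., 209.])]
42 10 [array([352., 204.]), array([436., 217.])]
42 17 [array([353., 210.]), array([436., 223.])]
50 -20 [array([344., 178.]), array([444., 194.])]
50 -10 [array([344., 187.]), array([444., 202.])]
50 0 [array([344., 195.]), array([444., 210.])]
50 10 [array([345., 203.]), array([444., 218.])]
50 17 [array([345., 208.]), array([444., 224.])]
```

View pics/d2.png

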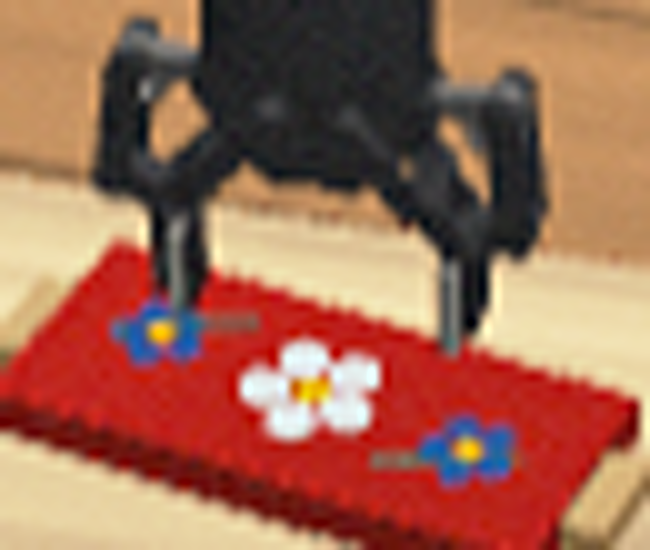

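The crop shows both open fingertips resting over the panel's top, at about (175,300) and (450,345), with the panel unmoved. Open, the tips stand about 15 mm behind the TCP, further back than I assumed. I back out above the panel and go lower behind it.

send_rows --targets '[8.5,-0.6,0,-0.7,0,8.5,-1.5,0,0,0,8.5,-1.6,0,0,0,8.5,-1.6,0,0,0,8.5,-1.2,0,0,0]'

```text
clock: 4.75
position: [437.8, -63.1, 27.8]
eef_rot: [3.135, -0.034, 0.073]
ft_force: [-0.5, 0.1, 0.9]
gripper_width: 85.6
```

send_rows --targets '[8.5,0,0,0.8,0,8.5,-0.1,0,0.7,0,8.5,-0.1,0,0.3,0]'

```text
clock: 5.0
position: [433.2, -63.5, 9.7]
eef_rot: [3.135, -0.034, 0.072]
ft_force: [-0.5, 0.5, 0.9]
gripper_width: 85.4
```

send_rows --targets '[8.5,0,0,0.3,0,8.5,-0.1,0,0.2,0]'

```text
clock: 5.17
position: [432.9, -63.6, 3.7]
eef_rot: [3.135, -0.034, 0.072]
ft_force: [-1.4, 0.3, -0.2]
gripper_width: 85.2
```

```bash
cat >> st.py <<'E'
    a=[int(v) for v in sys.argv[2:6]] or [270,160,345,225]
    cv2.imwrite(f"pics/{n}z.png",cv2.resize(e["image"][a[1]:a[3],a[0]:a[2],::-1],None,fx=8,fy=8,interpolation=cv2.INTER_CUBIC))
E
python3 st.py e
```

```text
5.1667 [432.9 -63.6   3.7] [ 3.135 -0.034  0.072] [-1.4  0.3 -0.2] jig [[-149.3   29.3]] th 0.07337892494028984
```

View pics/ez.png

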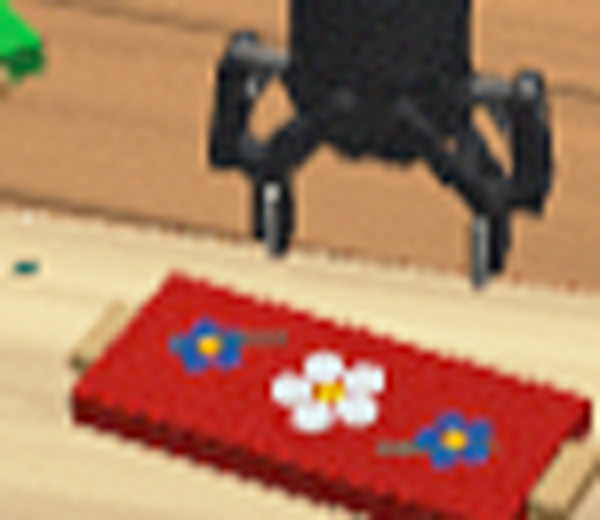

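```bash
python3 - <<'E'
from h import *
from plant import capture
d=np.load("jig.npz");e=capture("scene")
for p in [(275,252),(481,284)]:
  for z in(5,12,18,24,30):
    print(z,((cast(e,[(p[0]+.5)/8-.5+270,(p[1]+.5)/8-.5+160],z)-d["t"])@d["R"]).round(1))
E
```

```text
5 [[-176.5  -27.6]]
12 [[-167.9  -25. ]]
18 [[-160.5  -22.8]]
24 [[-153.2  -20.5]]
30 [[-145.8  -18.3]]
5 [[-174.4   68.5]]
12 [[-165.8   70.4]]
18 [[-158.4   72. ]]
24 [[-151.1   73.7]]
30 [[-143.8   75.3]]
```

send_rows --targets '[8.5,0,0,0.3,0,8.5,-0.1,0,0.2,0]'

```text
clock: 5.48
position: [433.1, -63.7, -0.9]
eef_rot: [3.134, -0.035, 0.072]
ft_force: [0.1, -0.1, 0.1]
gripper_width: 85.0
```

send_rows --targets '[8.5,0,0,0.3,0]'

```text
clock: 5.57
position: [433.5, -63.7, -4.0]
eef_rot: [3.134, -0.036, 0.072]
ft_force: [0.2, -0.4, -1.1]
gripper_width: 84.8
```

send_rows --targets '[8.5,0,0,0.3,0]'

```text
clock: 5.65
position: [433.8, -63.8, -7.2]
eef_rot: [3.134, -0.036, 0.072]
ft_force: [-0.6, 0.1, -0.7]
gripper_width: 85.0
```

send_rows --targets '[8.5,0,0,0.25,0]'

```text
clock: 5.73
position: [434.0, -63.8, -10.0]
eef_rot: [3.134, -0.036, 0.072]
ft_force: [-0.8, -0.3, -0.0]
gripper_width: 84.9
```

send_rows --targets '[8.5,0,0,0.25,0]'

```text
clock: 5.82
position: [434.1, -63.8, -12.8]
eef_rot: [3.134, -0.036, 0.072]
ft_force: [-1.2, 0.2, 13.3]
gripper_width: 85.1
```

```bash
python3 st.py f
```

```text
5.8167 [434.1 -63.8 -12.8] [ 3.134 -0.036  0.072] [-1.2  0.2 13.3] jig [[-148.1   29.1]] th 0.07337892494028984
```

View pics/fz.png

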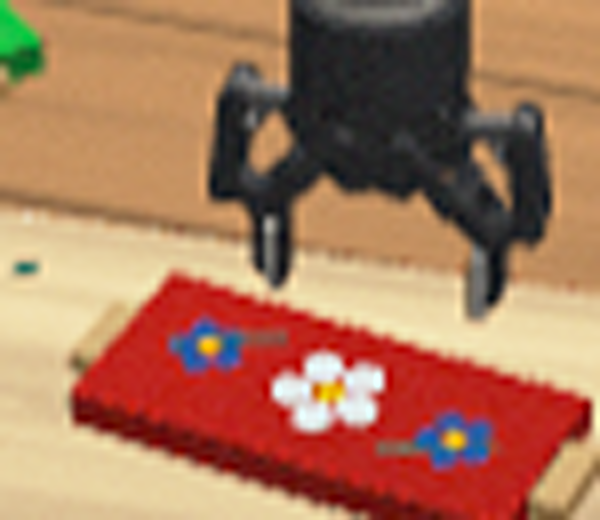

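```bash
python3 - <<'E'
from h import *
from plant import capture
d=np.load("jig.npz");e=capture("scene")
for p in [(275,284),(477,317)]:
    print(((cast(e,[(p[0]+.5)/8-.5+270,(p[1]+.5)/8-.5+160],12)-d["t"])@d["R"]).round(1))
E
```

```text
[[-145.6  -18.9]]
[[-142.7   73.8]]
```

send_rows --targets '[8.5,0,0,-0.6,0]'

```text
clock: 6.05
position: [433.0, -63.6, -7.3]
eef_rot: [3.135, -0.034, 0.072]
ft_force: [0.4, 0.1, -0.3]
gripper_width: 84.9
```

Contact came at TCP z −12.8 with 13 N. So the open tips are about 25 mm behind the reported TCP, and now about 5 mm above the board. I push toward the fence.

send_rows --targets '[8.5,0.9,0,0.03,0,8.5,0.9,0,0.03,0,8.5,0.9,0,0.03,0,8.5,0.8,0,0.03,0]'

```text
clock: 6.38
position: [469.7, -61.3, -6.4]
eef_rot: [3.134, -0.034, 0.071]
ft_force: [-1.7, -1.2, 1.3]
gripper_width: 85.2
```

send_rows --targets '[8.5,0.8,0,0.03,0,8.5,0.8,0,0.03,0,8.5,0.8,0,0.03,0]'

```text
clock: 6.63
position: [495.5, -59.9, -7.2]
eef_rot: [3.133, -0.031, 0.071]
ft_force: [-2.9, -0.9, 2.4]
gripper_width: 84.6
```

```bash
python3 st.py g
```

```text
6.6333 [495.5 -59.9  -7.2] [ 3.133 -0.031  0.071] [-2.9 -0.9  2.4] jig [[-86.6  28.4]] th 0.07337892494028984
```

View pics/gs.png

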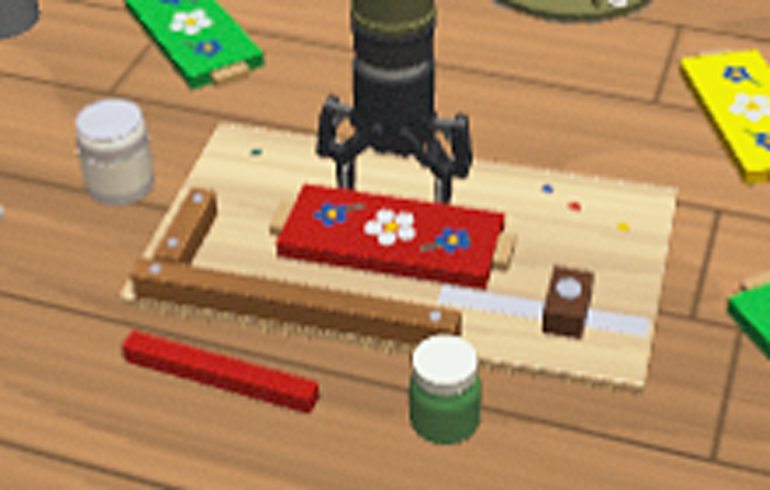

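The panel is moving and has nearly squared to the jig, with both fingers behind its edge. I continue.

send_rows --targets '[8.5,0.8,0,0.02,0,8.5,0.8,0,0.02,0,8.5,0.8,0,0.02,0,8.5,0.8,0,0.02,0]'

```text
clock: 7.07
position: [526.1, -56.4, -7.9]
eef_rot: [3.135, -0.026, 0.072]
ft_force: [-4.1, -0.4, 4.8]
gripper_width: 85.2
```

send_rows --targets '[8.5,0.6,0,0.01,0,8.5,0.6,0,0.01,0,8.5,0.5,0,0.01,0]'

```text
clock: 7.32
position: [545.2, -54.8, -7.9]
eef_rot: [3.135, -0.026, 0.072]
ft_force: [-2.9, -0.0, 2.0]
gripper_width: 85.1
```

```bash
python3 st.py i
```

```text
7.3167 [545.2 -54.8  -7.9] [ 3.135 -0.026  0.072] [-2.9 -0.   2. ] jig [[-36.6  29.8]] th 0.07337892494028984
```

View pics/is.png

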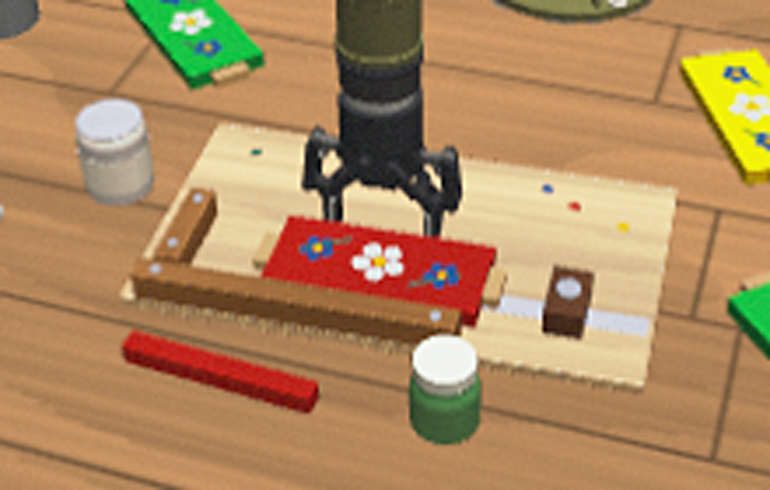

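send_rows --targets '[8.5,0.4,0,0,0,8.5,0.4,0,0,0]'

```text
clock: 7.58
position: [553.9, -54.2, -7.7]
eef_rot: [3.136, -0.027, 0.072]
ft_force: [-1.2, 0.3, -0.7]
gripper_width: 84.8
```

send_rows --targets '[8.5,0.3,0,0,0]'

```text
clock: 7.67
position: [555.3, -54.0, -8.0]
eef_rot: [3.136, -0.024, 0.072]
ft_force: [-12.8, -0.7, 10.2]
gripper_width: 84.9
```

send_rows --targets '[8.5,0.3,0,0,0]'

```text
clock: 7.75
position: [555.2, -54.0, -8.4]
eef_rot: [3.135, -0.018, 0.071]
ft_force: [-13.2, -1.5, 9.9]
gripper_width: 85.3
```

send_rows --targets '[8.5,0.4,0,0,0,8.5,0.2,0,0,0]'

```text
clock: 7.92
position: [554.7, -54.0, -9.3]
eef_rot: [3.135, -0.007, 0.071]
ft_force: [-3.3, -0.2, 1.5]
gripper_width: 85.2
```

send_rows --targets '[8.5,-0.5,0,0,0,8.5,-1.5,0,-0.3,0,8.5,-2,0,-1,0,8.5,-1,0,-3,0,8.5,0,0,-3,0]'

```text
clock: 8.33
position: [500.4, -56.5, 59.7]
eef_rot: [3.137, -0.002, 0.071]
ft_force: [1.2, -0.8, 0.5]
gripper_width: 85.0
```

```bash
python3 st.py j 255 180 355 255
```

```text
8.3333 [500.4 -56.5  59.7] [ 3.137e+00 -2.000e-03  7.100e-02] [ 1.2 -0.8  0.5] jig [[-81.5  31.4]] th 0.07337892494028984
```

View pics/jz.png

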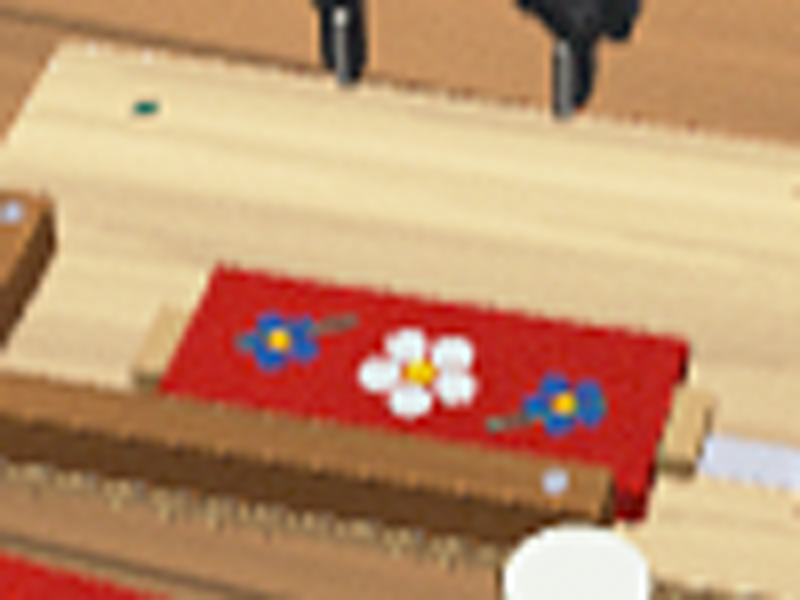

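View pics/jt.png

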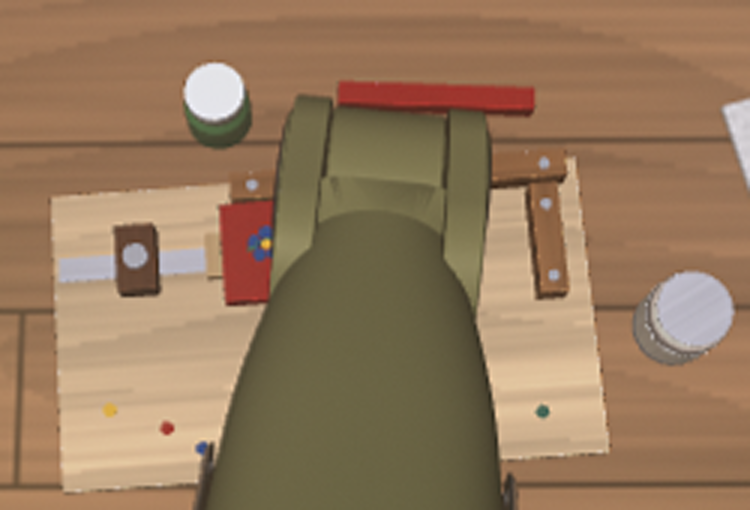

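The panel's far edge lies along the fence and the hand is clear of it. Now I close the fingers and go round to the jaw's outer face.

send_rows --targets '[0,0.8,-2.5,-2,0,0,1.7,-3.6,0,0,0,1.7,-3.6,0,0,0,1.7,-3.6,0,0,0,1.7,-3.6,0,0]' --grip_force 40

```text
clock: 8.85
position: [577.0, 82.1, 87.6]
eef_rot: [-3.117, -0.023, 0.128]
ft_force: [0.2, -0.1, 0.0]
gripper_width: 25.1
```

send_rows --targets '[0,1.7,-3.6,0,0,0,1.7,-3.6,0,0]'

```text
clock: 9.02
position: [607.7, 130.8, 89.9]
eef_rot: [-3.09, -0.025, 0.184]
ft_force: [-0.2, 0.6, -0.6]
gripper_width: 0.7
```

```bash
python3 st.py k 255 180 355 255
```

```text
9.0167 [607.7 130.8  89.9] [-3.09  -0.025  0.184] [-0.2  0.6 -0.6] jig [[ 39.3 210.4]] th 0.07337892494028984
```

View pics/kt.png

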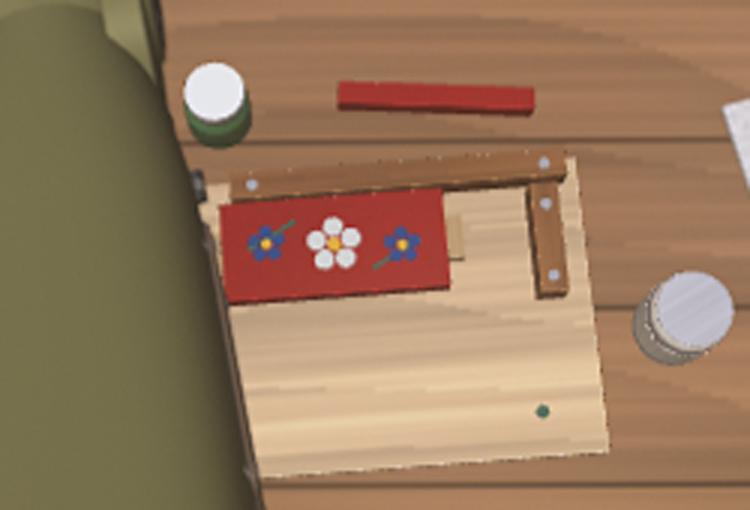

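The top view shows the panel's edge flat along the fence, from crop (222,203) to (443,188). I turn the hand a quarter so the narrow side of the shut fingers does the pushing.

send_rows --targets '[0,0,-1,0,-0.122,0,0,-1,0,-0.122,0,0,-1,0,-0.122,0,0,-1,0,-0.122,0,0,-1,0,-0.122]'

```text
clock: 9.53
position: [590.6, 177.0, 88.9]
eef_rot: [-3.118, -0.054, 0.81]
ft_force: [-0.6, -1.2, -0.2]
gripper_width: -0.1
```

send_rows --targets '[0,0.3,0,0,-0.122,0,0,0,0,-0.122,0,0,0,0,-0.122,0,0,0,0,-0.122,0,0,0,0,-0.122]'

```text
clock: 9.95
position: [590.8, 178.9, 86.2]
eef_rot: [3.129, -0.057, 1.436]
ft_force: [0.3, 0.0, 0.4]
gripper_width: 0.0
```

```bash
python3 st.py
```

```text
9.95 [590.8 178.9  86.2] [ 3.129 -0.057  1.436] [0.3 0.  0.4] jig [[ 25.9 259.6]] th 0.07337892494028984
```

send_rows --targets '[0,0.7,0.2,0,-0.104,0,0.6,0.2,0,-0.104,0,0,0,2,0,0,0,0,2,0]'

```text
clock: 10.28
position: [600.5, 192.8, 48.8]
eef_rot: [3.107, -0.054, 1.658]
ft_force: [-0.9, 0.2, -0.1]
gripper_width: 0.1
```

```bash
python3 st.py l 290 180 390 255
```

```text
10.2833 [600.5 192.8  48.8] [ 3.107 -0.054  1.658] [-0.9  0.2 -0.1] jig [[ 36.6 272.8]] th 0.07337892494028984
```

View pics/lz.png

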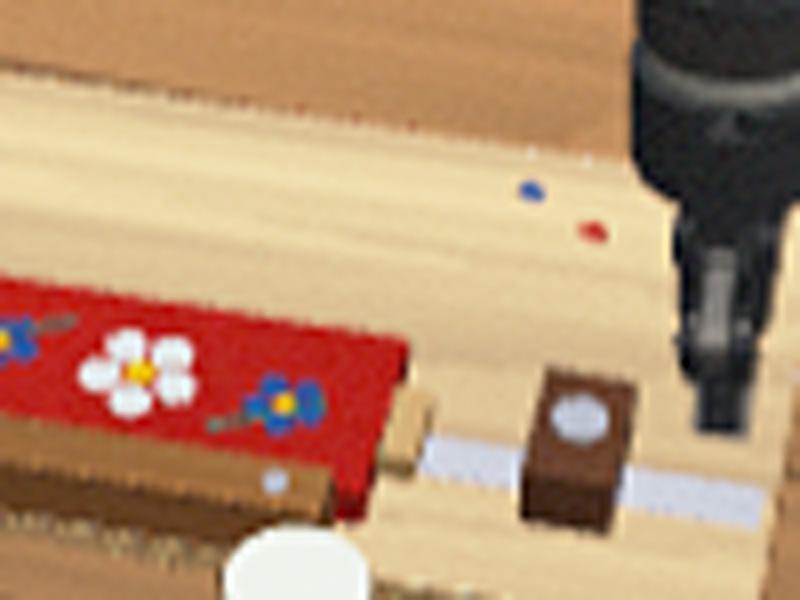

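The shut fingertips at crop (720,430) are outside the jaw (580,440) and clear of everything. I go down.

send_rows --targets '[0,0,-0.3,1.5,0,0,0,-0.2,1.2,0,0,0,0,0.6,0]'

```text
clock: 10.63
position: [594.8, 192.5, 14.0]
eef_rot: [3.111, -0.053, 1.656]
ft_force: [-0.7, -0.6, -0.3]
gripper_width: -0.3
```

```bash
python3 st.py m 290 180 390 255
```

```text
10.6333 [594.8 192.5  14. ] [ 3.111 -0.053  1.656] [-0.7 -0.6 -0.3] jig [[ 30.9 272.9]] th 0.07337892494028984
```

View pics/mz.png

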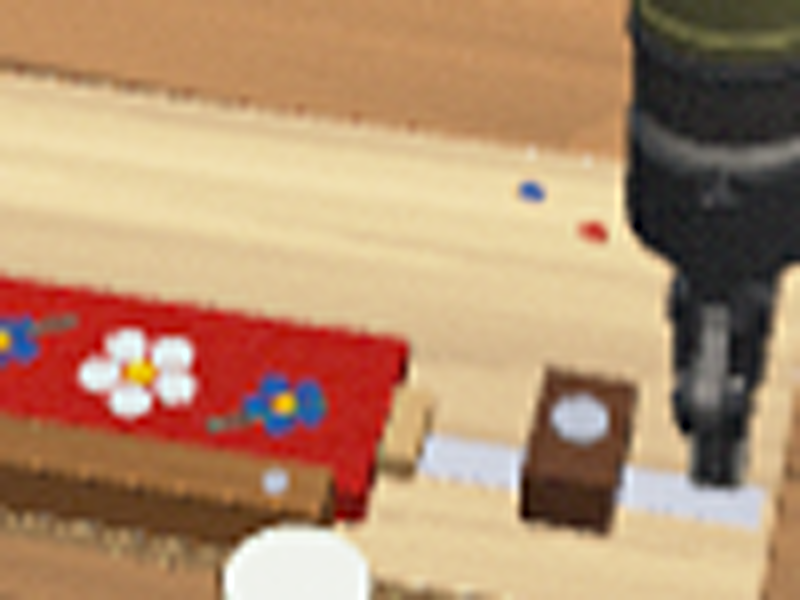

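send_rows --targets '[0,0,0,0.3,0]'

```text
clock: 10.82
position: [595.5, 192.8, 12.1]
eef_rot: [3.11, -0.053, 1.655]
ft_force: [1.0, 0.0, 0.1]
gripper_width: 0.1
```

send_rows --targets '[0,0,0,0.3,0]'

```text
clock: 10.9
position: [596.2, 192.9, 9.8]
eef_rot: [3.109, -0.053, 1.655]
ft_force: [-0.1, -0.3, 0.1]
gripper_width: 0.0
```

send_rows --targets '[0,-0.8,0,-0.04,0,0,-0.8,0,-0.04,0,0,-0.8,0,-0.04,0,0,-0.8,0,-0.04,0,0,-0.8,0,-0.04,0]'

```text
clock: 11.32
position: [600.8, 151.8, 11.3]
eef_rot: [3.107, -0.056, 1.658]
ft_force: [-0.7, 2.5, -2.1]
gripper_width: -0.2
```

```bash
python3 st.py n 290 180 390 255
```

```text
11.3167 [600.8 151.8  11.3] [ 3.107 -0.056  1.658] [-0.7  2.5 -2.1] jig [[ 33.9 231.9]] th 0.07337892494028984
```

View pics/nz.png

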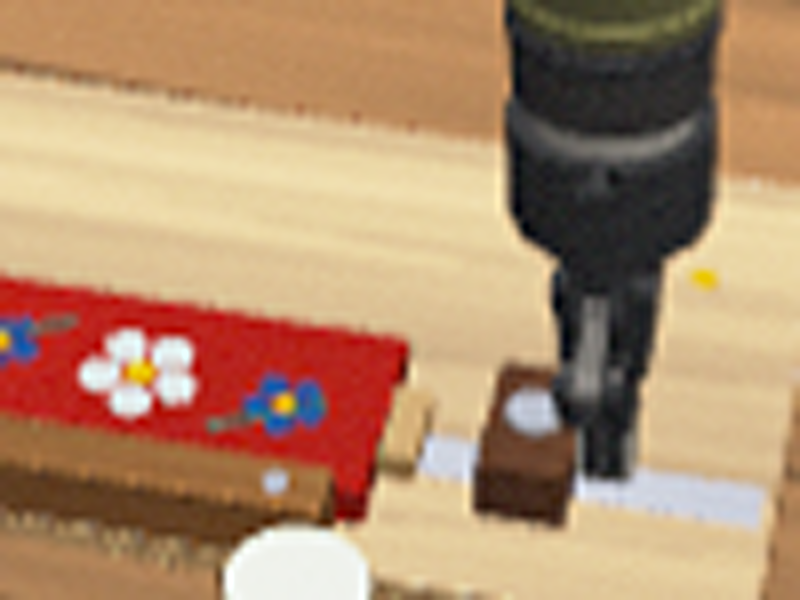

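The fingers are on the jaw's outer face at crop (590,440), and the jaw is sliding. I continue.

send_rows --targets '[0,-0.8,-0.05,-0.04,0,0,-0.8,-0.05,-0.04,0,0,-0.8,-0.05,-0.04,0,0,-0.8,-0.05,-0.04,0,0,-0.8,-0.05,-0.04,0]'

```text
clock: 11.83
position: [603.9, 110.2, 11.6]
eef_rot: [3.103, -0.059, 1.659]
ft_force: [1.5, 5.2, -2.7]
gripper_width: -0.3
```

send_rows --targets '[0,-0.7,-0.1,-0.04,0,0,-0.7,-0.1,-0.04,0,0,-0.7,-0.1,-0.04,0]'

```text
clock: 12.08
position: [604.7, 87.8, 12.1]
eef_rot: [3.099, -0.062, 1.659]
ft_force: [3.2, 5.4, -2.4]
gripper_width: -0.0
```

```bash
python3 st.py o 270 180 370 255
```

```text
12.0833 [604.7  87.8  12.1] [ 3.099 -0.062  1.659] [ 3.2  5.4 -2.4] jig [[ 33.1 167.7]] th 0.07337892494028984
```

View pics/oz.png

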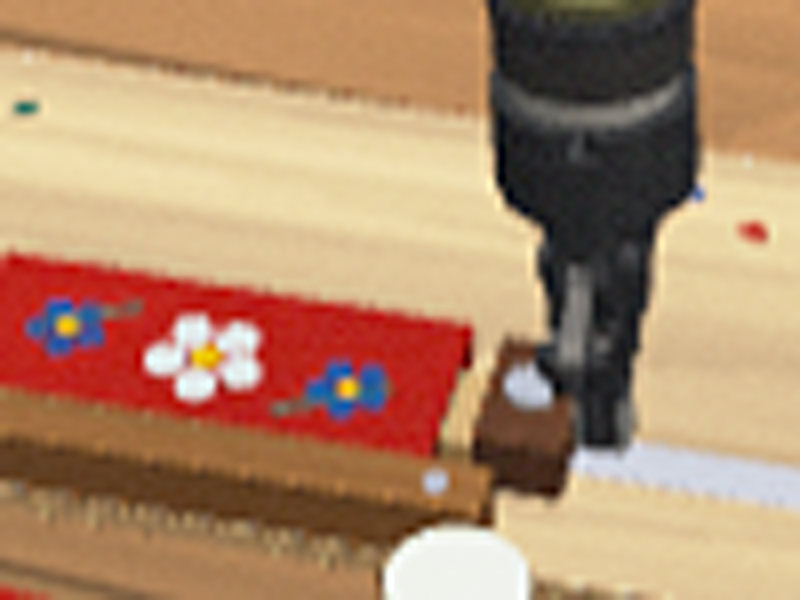

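send_rows --targets '[0,-0.7,-0.1,-0.04,0,0,-0.7,-0.1,-0.04,0,0,-0.6,-0.1,-0.04,0]'

```text
clock: 12.43
position: [604.4, 67.1, 12.7]
eef_rot: [3.097, -0.063, 1.659]
ft_force: [2.5, 4.1, -1.6]
gripper_width: 0.1
```

send_rows --targets '[0,-0.4,-0.05,-0.02,0]'

```text
clock: 12.52
position: [604.5, 63.7, 12.8]
eef_rot: [3.096, -0.065, 1.66]
ft_force: [1.3, 18.0, -3.1]
gripper_width: 0.1
```

send_rows --targets '[0,-0.4,-0.05,-0.02,0]'

```text
clock: 12.6
position: [604.5, 63.8, 13.0]
eef_rot: [3.095, -0.075, 1.662]
ft_force: [2.6, 25.1, -3.9]
gripper_width: 0.1
```

Hard stop: the force rose to 25 N with no more motion. I back off, rise clear and check.

send_rows --targets '[0,0.6,0,0,0,0,1.5,0,-0.5,0,0,1.5,0,-3,0,0,1,0,-3.5,0,0,1,0,-3.5,0]'

```text
clock: 13.02
position: [585.4, 109.3, 115.8]
eef_rot: [3.117, -0.068, 1.656]
ft_force: [0.7, -0.7, 0.3]
gripper_width: -0.2
```

send_rows --targets '[0,4,0,0,0,0,4,0,0,0,0,4,0,0,0,0,3,0,0,0,0,0,0,0,0]'

```text
clock: 13.43
position: [576.4, 264.4, 139.9]
eef_rot: [3.101, -0.062, 1.652]
ft_force: [-0.1, -0.6, 0.8]
gripper_width: 0.0
```

```bash
python3 st.py p 250 180 350 255
```

```text
13.4333 [576.4 264.4 139.9] [ 3.101 -0.062  1.652] [-0.1 -0.6  0.8] jig [[ 17.9 346. ]] th 0.07337892494028984
```

View pics/pz.png

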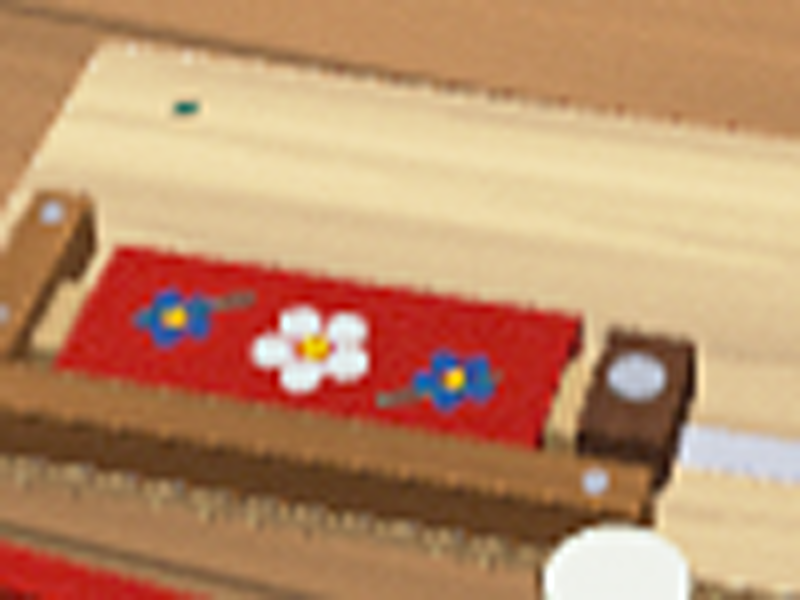

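View pics/pt.png

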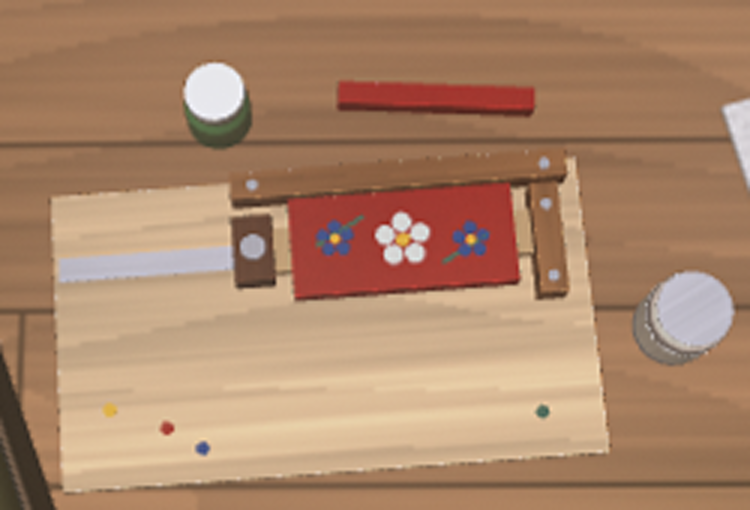

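The panel sits between the jaw (crop 253,250) and the stop (548,240), along the fence. I now measure it.

```bash
python3 - <<'E'
from pose import *
from plant import capture
d=np.load("jig.npz");c=capture("top");tj=lambda w:(np.atleast_2d(w)-d["t"])@d["R"]
r,w=panel(c,(290,140,400,200));print(tj(r[0]).round(1),r[1],r[2]);J=tj(w)
for lab,sel,i in(("near",J[:,0]<J[:,0].min()+8,0),):
    q=J[sel&(abs(J[:,1]+20)<85)];p=np.polyfit(q[:,1],q[:,0],1);print(lab,"slope deg",np.degrees(np.arctan(p[0])).round(2),"x at -20",np.polyval(p,-20).round(1))
q=J[(J[:,0]>J[:,0].max()-8)&(abs(J[:,1]+20)<85)];p=np.polyfit(q[:,1],q[:,0],1);print("far",np.degrees(np.arctan(p[0])).round(2),np.polyval(p,-20).round(1))
f=lambda p:(np.array(p)+.5)/3-.5+[220,90]
print("jaw top",tj(cast(c,f([(232,218),(271,216),(275,280),(237,282)]),42)).round(1))
print("fence face top edge",tj(cast(c,f([(233,198),(565,172)]),42)).round(1))
E
```

```text
[[ 29.  -19.5]] (92.33776092529297, 199.03164672851562) 4.022276401519775
near slope deg 1.01 x at -20 -15.2
far -0.04 73.6
jaw top [[ 5.840e+01  1.294e+02]
 [ 5.750e+01  9.490e+01]
 [-7.000e-01  9.550e+01]
 [ 1.000e-01  1.288e+02]]
fence face top edge [[  76.7  127.3]
 [  77.3 -168. ]]
```

```bash
python3 - <<'E'
import cv2
a=cv2.imread("pics/pt.png")[140:310,200:600];cv2.imwrite("pics/pt2.png",cv2.resize(a,None,fx=2,fy=2,interpolation=cv2.INTER_CUBIC))
E
```

```text
(no output)
```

View pics/pt2.png

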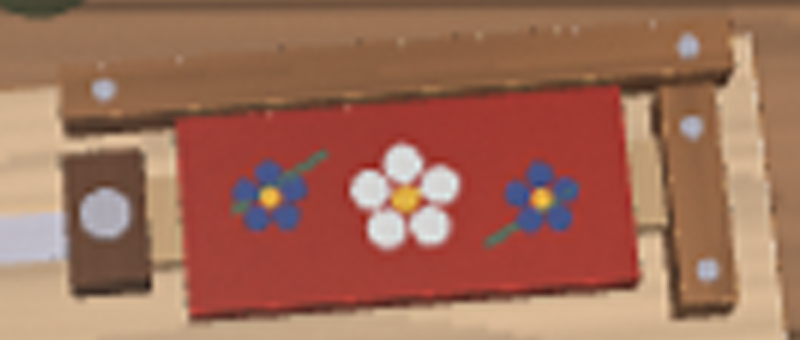

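The far edge and the near edge disagree by 1°, so I check once in the other view.

```bash
python3 - <<'E'
from pose import *
from plant import capture
d=np.load("jig.npz");e=capture("scene");c=capture("top");tj=lambda w:(np.atleast_2d(w)-d["t"])@d["R"]
r,w=panel(e,(250,190,335,250));J=tj(w)
q=J[(J[:,0]<J[:,0].min()+8)&(abs(J[:,1]+20)<85)];p=np.polyfit(q[:,1],q[:,0],1);print("scene near edge slope deg",np.degrees(p[0]),np.polyval(p,-20))
# subpixel top view: green-channel step along columns
im=c["image"].astype(float);g=im[...,0]-im[...,1]
P=[]
for u in range(320,390,3):
    col=g[150:200,u];rows=np.where(col>60)[0]
    b=rows.max();a=rows.min();P.append((u,150+a,150+b, im[150+b-2:150+b+3,u,0].astype(int)))
for x in P[::4]:print(x)
B=tj(cast(c,[(x[0],x[2]) for x in P],32));p=np.polyfit(B[:,1],B[:,0],1);print("near z32",np.degrees(p[0]))
B=tj(cast(c,[(x[0],x[2]) for x in P],12));p=np.polyfit(B[:,1],B[:,0],1);print("near z12",np.degrees(p[0]))
# flowers centres: yellow
h=cv2.cvtColor(c["image"],cv2.COLOR_RGB2HSV);m=((abs(h[...,0].astype(int)-22)<7)&(h[...,1]>150)&(h[...,2]>150)).astype(np.uint8)
m[:150]=0;m[195:]=0;m[:,:320]=0;m[:,395:]=0
n,_,st,ce=cv2.connectedComponentsWithStats(m);
k=tj(cast(c,ce[1:],32));print(k.round(1),st[1:,4])
E
```

```text
scene near edge slope deg 0.2285274222926913 -11.213562809460628
(320, np.int64(156), np.int64(188), array([162, 164, 165, 107, 153]))
(332, np.int64(155), np.int64(188), array([162, 182, 116, 128, 186]))
(344, np.int64(154), np.int64(186), array([162, 163, 181, 114, 129]))
(356, np.int64(153), np.int64(185), array([164, 164, 166, 107, 134]))
(368, np.int64(152), np.int64(184), array([165, 166, 170, 102, 129]))
(380, np.int64(152), np.int64(183), array([166, 166, 169, 105, 103]))
near z32 0.08837168313558702
near z12 0.08837168313558681
[[ 35.7  39.9]
 [ 29.6 -19.4]
 [ 26.2 -80.4]] [ 7 14  7]
```

The refined near-edge slope is 0.1° in the top view and 0.2° in the scene view. The 1° came from side-face pixels. The jar, tin and rung are at the same pixels as before, and the hand is clear. I hand it in.

```bash
python3 -c "
from plant import close_job
print(close_job())"
```

```text
the job is handed in; nothing more can be done
None
```

I pushed the red panel flat against the fence with the open fingers. Then I slid the jaw in with the shut fingers until it hit a hard stop at 25 N, backed the hand away and handed the job in at about 13.5 s.

**Last checks:**
- **Panel:** its centre is at about jig (29, −19.5) mm, against a goal of (30, −20), and its edge is within about 0.2° of the fence.
- **Jaw:** its inner face is at jig y of about 95 mm, which is a joint position of about 0.110.
- **Bystanders:** the jar, tin and rung looked unmoved in the pictures.

**What failed or disagreed:**
- **First push:** the fingers passed above the panel without moving it. The open fingertips stand about 25 mm behind the reported TCP, so I found the height by touching the board and pushed again lower.
- **Edge angle:** one crude edge fit gave 1.0° of skew. Finer fits in both views gave 0.1° and 0.2°.
- **Edge position:** the scene view put the near edge at jig x −11 mm, while the top view gave −15 mm, the expected value. I trusted the top view.

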